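Gauge the lever's boss, then hold the lever level over its fixture

ROBOT

A 6-joint arm with a two-finger parallel gripper is mounted at the origin on a cart in front of the work surface, level with it; the furniture and walls round the work are solid. World frame = base frame: x ahead of the robot, y to its left, z up, the work surface at z = 0. Lengths are in m, angles in rad, forces in N, time in s.
With the tool pointing down it reaches from about 0.225 to 0.875 m from the base axis. Payload 3.4 kg.
Tool frame: the origin (TCP) lies between the finger pads; the fingertips stand 11 mm ahead of it and the grasp point (between the pads) lies 8 mm behind it (tips_ahead is the distance from the TCP to the fingertips, in m); z points along the fingers, x is the direction in which the jaws open and shut, and the axes are right-handed (so a half turn about z gives the same grasp; the last joint's range is limited). The gripper opens to 85 mm and grips with 20 to 120 N. Pads are 22 mm wide; open, the fingers measure 114 mm over their backs; the gripper's body (76 mm by 85 mm) begins 54 mm behind the grasp point. The pads swing forward as they close: fully open they stand 13 mm farther back than shut.
Start: joints at [1.007, 0.276, 1.505, -0, 1.361, -0.121], TCP at [0.246, 0.52, 0.242] pointing down, gripper open.
Joint ranges: [-2.89, 2.89], [-0.75, 2.08], [0.22, 2.7], [-1.18, 4.32], [0.11, 2.71], [-2.7, 2.7]. Speed limits (rad/s): [2.57, 2.57, 3.14, 3.14, 3.14, 3.14].

INTERFACE

Orientations are given as a unit quaternion [w, x, y, z].
In Python, from rig import get_state, get_image, sign_off, masks_of, tips_ahead gives the robot as it stands.
- The arm moves only by the tool play_rows, never from a script. Its argument "series" is a list of rows, each an object of numbers: "fingers": the closure, from -1 (fully open) to 1 (shut); "dx", "dy", "dz": the shift along the world's x, y, z in mm; "turn": the turn about the world's z in rad. A call has 1 to 20 rows; each row shifts and turns the pose as measured when the row begins; what a row does not reach is not made up. A row lasts 1/12 s, in which the tool goes at most 41.7 mm and 7.16 degrees, less where a joint would pass 70% of its speed; a pose out of reach is approached as far as the arm can. A call with a gripper value outside its range is refused whole. The fingers move at their own pace and stop on an object; "squeeze" is the grip in N (left out, the last holds). Time passes only in rows, so rows that do not move let the fingers close. It gives the time, the measured TCP pose, the force and the opening at its end, in the units of the state.
- get_state(): the state, without advancing time (a new reading comes with each control period).
- get_image(name): name is "scene" or "side" or "wrist"; returns a dict with "pixels" (400x640x3 uint8, red, green, blue), "vfov" (degrees; the focal length in pixels is half the picture's height over the tangent of half this angle, whatever the lens; pixels are square), "cx", "cy" (the principal point, pixels), "dist" ([k1, k2, p1, p2, k3] as OpenCV has them; the pictures are not rectified), "rvec" (rotation vector, rad) and "tvec" (3), from world to camera coordinates, as OpenCV has them; the wrist camera has in their place "hand_eye" (4x4, takes a point from camera to tool coordinates, whose origin is the TCP and whose axes are the tool frame's). Camera axes: x right, y down, z forward; pixel columns grow to the right and rows downward; lengths in m; the calibration is good to about 2 mm. A picture is of the moment at which its call begins: read the wrist's pose just before it. There is no depth.
- sign_off(): hands the job in, once; it reports no verdict.
Trained networks look in a picture, given as the dict that the camera call returned (one of the last four; its "shot" number tells which), for a name from the list of things; names that differ only in an ending like _2 or _b are one class to them, and where a whole thing is asked for, a point or a joint stands for the part that bears it (a point fixed in the world has none). Each returns a list of dicts, best first, with "p" (0 to 1); they miss things now and then, are a little off and sometimes report something else, mostly with a low value. They report only what shows in the picture. A call takes as long as a camera call.
- masks_of(picture, label): "region" (400x640 bool, what is visible of it) and "xy" ([column, row] in pixels, amid what is visible of it).
The state is a dict: "clock": time; "qpos": joint angles; "qd": joint speeds; "effort": joint torques, N m; "position": TCP position; "ee_rot": TCP orientation; "contact_force": force on the tool from outside, world axes, zero at the start; "moment": the same for the moment, N m; "width": finger opening in m.
Only numpy, scipy, OpenCV 4.12 (cv2) and the standard library are available. Lean on these libraries where they do the work, as an engineer would, in place of code of your own. Each camera call takes 0.05 s, during which the arm holds its last target. There are 200 camera calls.

TASK

Slide the bench caliper's jaw shut on the lever's round boss until both jaws bear on it, then back the jaw off about a centimetre. Grip the lever at its balance point, lift it out and hold it level and still about 4 cm above the pins of the checking fixture, big boss over the thick pin and small eye over the thin one, touching nothing but the gripper; finish while holding it there. Leave the other things where they are.

Things in the scene. Friction and masses are not known exactly. Their poses are not given: they have to be found in the camera images.
- caliper: digital caliper lying flat on the 2.5 mm bench mat, 76 x 226 x 14 mm, clamped down (does not move); origin under the beam, about mid-length; +y runs along the beam to the fixed jaw, whose inner face is near y = +96..98 mm; both jaws point to -x (to x = -38 mm) at z 4 to 7 mm; beam x -1..15 mm; fixed saddle at y = -100 mm, 16 mm high
- caliper_jaw (a joint): opening of the caliper, m: 0 shut; grows as the jaw unit slides along the caliper's -y. It reads about 0.0365 to 0.038 when shut on the lever's 40 mm boss. Slides with about 1.2 N of friction and stays where left; starts open at 0.055 to 0.070
- caliper_jaw_grip (a point): where to take the sliding jaw unit: middle of the free rear part of its housing, 8 mm above the mat. The housing is 34 mm wide along the caliper's x (pinch it there), top 13 mm above the mat; housing runs from 22 mm behind this point (-y) to 52 mm ahead (+y). Axes as the caliper's
- lever: loose bright steel offset lever, about 0.4 kg, 160 mm long, 36 mm high, standing on the mat with its round boss between the caliper jaws: boss 40 mm across, straight shank 12 mm wide (z 13 to 29 mm above its underside), eye 20 mm across. Origin under the boss axis; +x along the shank to the eye, z up. Shoving it along the bench takes up to 7 N, so press the jaw on with about 12 N
- lever_boss (a point): centre of the underside of the lever's big boss (same point as the lever's origin); bore 18 mm
- lever_eye (a point): centre of the underside of the lever's small eye, 130 mm from the boss centre; bore 10 mm
- lever_balance (a point): balance point (centre of mass) of the lever: in the shank, 37.6 mm from the boss axis towards the eye, 21 mm above the underside; axes as the lever's. Grip the shank across its 12 mm here; it is much nearer the boss than the eye
- fixture: checking fixture fixed to the bench: aluminium plate 200 x 64 x 12 mm with a thick and a thin upright steel pin, 130 mm apart. Origin on the bench under the thick pin; +x towards the thin pin
- fixture_thick_pin (a point): top of the thick pin (16 mm across), 42 mm above the bench; the boss goes over it. Axes as the fixture's, z up
- fixture_thin_pin (a point): top of the thin pin (8 mm across), 42 mm above the bench; the eye goes over it. Axes as the fixture's, z up
- loupe: small black eyepiece magnifier, 34 mm across, 38 mm high; origin under its centre; a bystander
- collar_0: yellowish turned collar, 26 mm across, 22 mm high; origin under its centre; a bystander
- reference_disc_0: flat bright steel disc, 62 mm across, 12 mm high; origin under its centre; a bystander
- collar_1: bright turned collar, 30 mm across, 16 mm high; origin under its centre; a bystander
- specimen_4: round mounted specimen, 30 mm across, 15 mm high; origin under its centre; a bystander
- polish_jar: white jar with a blue lid, 50 mm across, 52 mm high; origin under its centre; a bystander

How it is judged:
By the outcome, as a careful person would: the job done as asked, in the order asked, and still so for the second after the job is handed in, while the arm keeps its last pose, push and grip.
It also fails if it takes over 53 s, if anything falls off the work surface, if the arm or the gripper's body presses on something with over 40 N, if the wrist force passes 120 N, or if a joint passes its speed limit or range.

## Working session

There is one attempt and no reset: what is moved stays moved. The work goes in short steps, Python scripts to look and compute and a tool call to move; the robot and the scene stay as the last step left them, time stands still between calls to the robot, and variables do not carry over. Pictures are saved under pics/ and viewed, about 8 in all and at most 12, crops included, and the job is handed in when it is done.

Besides the shell and the picture viewer there is one more tool, called after ">>>" as name([rows], argument=value, ...), one row to a line, values as JSON. play_rows: Moves the arm, as the interface text tells. Its arguments: {"type":"object","properties":{"series":{"type":"array"},"squeeze":{"type":"number"}},"required":["series"]}

```bash
mkdir -p pics; cat > h.py <<'E'
import numpy as np, cv2
from scipy.spatial.transform import Rotation as R
from rig import *
def K(im):
    f=im["pixels"].shape[0]/2/np.tan(np.radians(im["vfov"])/2)
    return np.array([[f,0,im["cx"]],[0,f,im["cy"]],[0,0,1.]])
def shot(name):
    s=get_state(); im=get_image(name)
    if "hand_eye" in im:
        q=s["ee_rot"]; T=np.eye(4); T[:3,:3]=R.from_quat([q[1],q[2],q[3],q[0]]).as_matrix(); T[:3,3]=s["position"]
        W=np.linalg.inv(T@np.array(im["hand_eye"])); im["R"]=W[:3,:3]; im["t"]=W[:3,3]
    else:
        im["R"]=cv2.Rodrigues(np.array(im["rvec"],float))[0]; im["t"]=np.array(im["tvec"],float).ravel()
    return im
def back(im,px,z):
    p=cv2.undistortPoints(np.array(px,float).reshape(-1,1,2),K(im),np.array(im["dist"],float)).reshape(-1,2)
    d=np.c_[p,np.ones(len(p))]@im["R"]; c=-im["R"].T@im["t"]
    return c+d*((z-c[2])/d[:,2])[:,None]
def proj(im,P):
    return cv2.projectPoints(np.array(P,float).reshape(-1,1,3),cv2.Rodrigues(im["R"])[0],im["t"],K(im),np.array(im["dist"],float))[0].reshape(-1,2)
def save(im,n,pts=None):
    a=im["pixels"][...,::-1].copy()
    if pts is not None:
        for p in pts: cv2.circle(a,tuple(int(round(v)) for v in p),2,(0,0,255),-1)
    cv2.imwrite(f"pics/{n}.png",a)
E
python3 - <<'E'
from h import *
s=get_state(); print({k:np.round(v,3) if not isinstance(v,dict) else v for k,v in s.items()}); print(tips_ahead() if callable(tips_ahead) else tips_ahead)
for n in ["scene","side","wrist"]:
    im=shot(n); save(im,n+"0"); print(n,"cam at",-im["R"].T@im["t"])
    for l in ["lever","caliper","caliper_jaw","fixture","loupe","polish_jar","reference_disc_0"]:
        print(l,[(round(float(m["p"]),2),np.round(m["xy"]),int(m["region"].sum()),back(im,m["xy"],.02)[0].round(3)) for m in masks_of(im,l)[:2]])
a=np.vstack([cv2.imread("pics/scene0.png"),cv2.imread("pics/side0.png")]); cv2.imwrite("pics/both.png",cv2.resize(a,(480,600)))
E
```

```text
{'clock': np.float64(0.0), 'qpos': array([ 1.007,  0.277,  1.506,  0.   ,  1.361, -0.121]), 'qd': array([ 0.001,  0.001, -0.   , -0.001, -0.001,  0.001]), 'effort': array([-1.0000e-03, -4.1679e+01, -2.4581e+01, -0.0000e+00,  1.1000e-02,
       -0.0000e+00]), 'position': array([0.246, 0.519, 0.241]), 'ee_rot': array([ 0.   ,  0.845,  0.535, -0.001]), 'contact_force': array([ 0.068, -0.033,  0.644]), 'moment': array([ 0.008, -0.009,  0.002]), 'width': np.float64(0.085)}
0.011
scene cam at [-0.24347246 -0.48941559  0.65373788]
lever [(0.63, array([276., 200.]), 414, array([0.543, 0.182, 0.02 ]))]
caliper [(0.81, array([272., 224.]), 539, array([0.434, 0.108, 0.02 ]))]
caliper_jaw [(0.71, array([277., 223.]), 212, array([0.444, 0.1  , 0.02 ]))]
fixture [(0.7, array([375., 220.]), 1059, array([ 0.609, -0.133,  0.02 ]))]
loupe [(0.64, array([200., 201.]), 141, array([0.408, 0.379, 0.02 ]))]
polish_jar [(0.66, array([374., 219.]), 984, array([ 0.612, -0.128,  0.02 ])), (0.65, array([453., 243.]), 447, array([ 0.625, -0.359,  0.02 ]))]
reference_disc_0 [(0.69, array([406., 275.]), 410, array
[... 358 characters left out ...]
_jaw [(0.47, array([338., 223.]), 182, array([0.45 , 0.127, 0.02 ]))]
fixture [(0.87, array([308., 186.]), 416, array([ 0.625, -0.111,  0.02 ]))]
loupe [(0.7, array([328., 271.]), 276, array([0.413, 0.371, 0.02 ]))]
polish_jar [(0.61, array([330., 161.]), 167, array([ 0.621, -0.422,  0.02 ]))]
reference_disc_0 []
wrist cam at [0.18328236 0.54959308 0.37377569]
lever []
caliper [(0.55, array([147., 385.]), 1055, array([0.448, 0.12 , 0.02 ]))]
caliper_jaw [(0.82, array([149., 384.]), 973, array([0.447, 0.124, 0.02 ]))]
fixture []
loupe [(0.81, array([278., 312.]), 686, array([0.414, 0.38 , 0.02 ]))]
polish_jar []
reference_disc_0 [(0.56, array([279., 310.]), 666, array([0.412, 0.382, 0.02 ]))]
```

View pics/scene0.png

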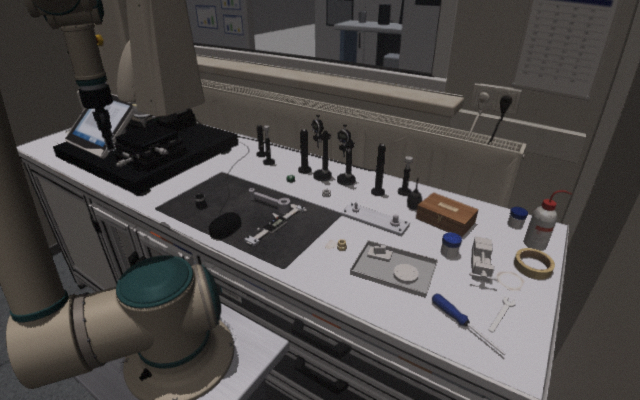

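View pics/side0.png

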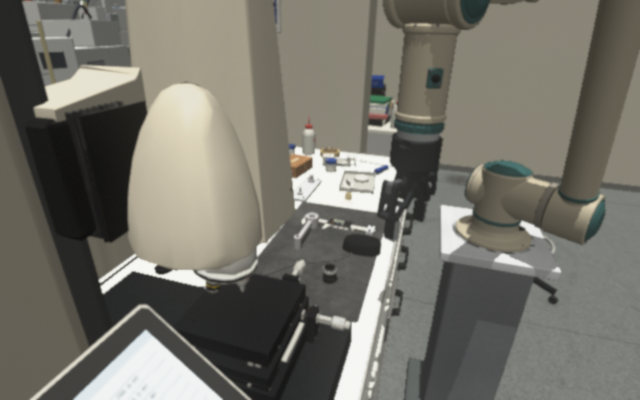

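Scene: the lever is at about (268,198) px and the caliper runs from (250,242) to (303,208). The fixture is at (377,217), with tall black posts behind it. The side view agrees, with the lever at (305,228) and the caliper at (345,225). Next I'll move the wrist camera over the caliper.

```bash
python3 - <<'E'
from h import *
im=shot("wrist"); print("axis hit",back(im,[[320,200],[320,390],[20,200],[620,200]],0.0).round(3), im["vfov"])
s=get_image("scene"); im=shot("scene")
print(back(im,[[302,208],[250,242],[252,192],[285,202],[355,208],[396,220],[305,130],[325,125],[380,150],[322,180],[382,192]],0.01).round(3))
a=np.vstack([im["pixels"][160:260,150:450,::-1]]); cv2.imwrite("pics/c1.png",cv2.resize(a,(800,267),interpolation=cv2.INTER_CUBIC))
E
```

```text
axis hit [[0.288 0.508 0.   ]
 [0.601 0.362 0.   ]
 [0.108 0.129 0.   ]
 [0.468 0.888 0.   ]] 71.01457767827748
[[ 0.56   0.093  0.01 ]
 [ 0.344  0.115  0.01 ]
 [ 0.551  0.289  0.01 ]
 [ 0.56   0.159  0.01 ]
 [ 0.648 -0.045  0.01 ]
 [ 0.656 -0.179  0.01 ]
 [ 1.104  0.457  0.01 ]
 [ 1.208  0.414  0.01 ]
 [ 1.088  0.074  0.01 ]
 [ 0.745  0.137  0.01 ]
 [ 0.783 -0.075  0.01 ]]
```

View pics/c1.png

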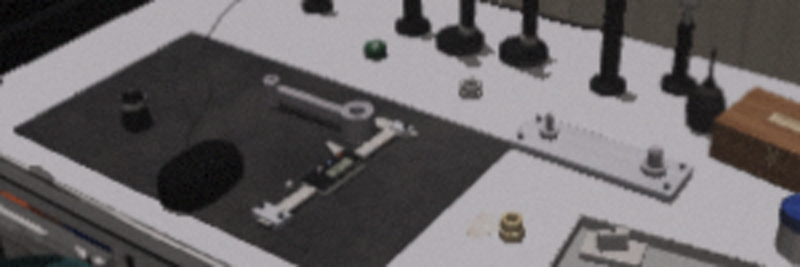

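The enlarged crop shows the lever's boss at scene px (284,202) and its eye at (252,192). The jaws point to world +y, and the fixture's thin pin is at (355,208) with the thick pin at (395,220). I'll fly over there now.

>>> play_rows([
  {"fingers": -1,"dx": 16,"dy": -31,"dz": 0,"turn": 0.03},
  {"fingers": -1,"dx": 16,"dy": -31,"dz": 0,"turn": 0.03},
  {"fingers": -1,"dx": 16,"dy": -31,"dz": 0,"turn": 0.03},
  {"fingers": -1,"dx": 16,"dy": -31,"dz": 0,"turn": 0.03},
  {"fingers": -1,"dx": 16,"dy": -31,"dz": 0,"turn": 0.03},
  {"fingers": -1,"dx": 16,"dy": -31,"dz": 0,"turn": 0.03},
  {"fingers": -1,"dx": 16,"dy": -31,"dz": 0,"turn": 0.03},
  {"fingers": -1,"dx": 16,"dy": -31,"dz": 0,"turn": 0.03},
  {"fingers": -1,"dx": 16,"dy": -31,"dz": 0,"turn": 0.03},
  {"fingers": -1,"dx": 16,"dy": -31,"dz": 0,"turn": 0.03},
  {"fingers": -1,"dx": 16,"dy": -31,"dz": 0,"turn": 0.03},
  {"fingers": -1,"dx": 16,"dy": -31,"dz": 0,"turn": 0.03},
  {"fingers": -1,"dx": 0,"dy": 0,"dz": 0,"turn": 0},
])

```text
clock: 2.43
position: [0.4438, 0.133, 0.2435]
ee_rot: [0.001, 0.726, 0.687, 0.003]
contact_force: [-0.5, 0.2, 0.4]
width: 0.0852
```

```bash
python3 - <<'E'
from h import *
s=get_state(); print(s["clock"],np.round(s["position"],4),np.round(s["ee_rot"],3))
im=shot("wrist"); save(im,"w1")
for l in ["lever","lever_boss","lever_eye","caliper","caliper_jaw","fixture"]:
    for m in masks_of(im,l)[:2]:
        r=m["region"]; ys,xs=np.nonzero(r)
        print(l,round(float(m["p"]),2),np.round(m["xy"]),r.sum(),"box",xs.min(),xs.max(),ys.min(),ys.max(),back(im,m["xy"],.02)[0].round(3),cv2.minAreaRect(np.c_[xs,ys].astype(np.float32)))
E
```

```text
2.4333 [0.4438 0.133  0.2435] [0.001 0.726 0.687 0.003]
lever 0.76 [353. 232.] 2099 box 309 431 215 252 [0.53  0.181 0.02 ] ((370.0, 233.5), (122.0, 37.0), 0.0)
lever 0.51 [135. 292.] 1076 box 88 227 282 319 [ 0.608 -0.139  0.02 ] ((158.463134765625, 295.1510314941406), (140.98779296875, 30.094518661499023), 8.004729270935059)
lever_boss 0.7 [350. 231.] 2124 box 309 430 216 252 [0.528 0.177 0.02 ] ((369.5, 234.0), (36.0, 121.0), 90.0)
lever_eye 0.58 [352. 231.] 2109 box 309 430 216 252 [0.529 0.18  0.02 ] ((369.5, 234.0), (36.0, 121.0), 90.0)
caliper 0.69 [299. 173.] 3489 box 281 333 88 255 [0.445 0.113 0.02 ] ((307.7025146484375, 171.65347290039062), (51.40473937988281, 167.17544555664062), 0.7206636071205139)
caliper 0.21 [136. 291.] 1127 box 88 226 282 319 [ 0.607 -0.137  0.02 ] ((158.1332244873047, 294.74639892578125), (140.45396423339844, 29.814023971557617), 8.315125465393066)
caliper_jaw 0.9 [301. 181.] 1545 box 286 332 139 205 [0.455 0.115 0.02 ] ((303.1176452636719, 176.47059631347656), (67.4249038696289, 43.17133712768555), 75.96376037597656)
fixture 0.82 [134. 291.] 1141 box 88 227 282 319 [ 0.606 -0.141  0.02 ] ((158.47877502441406, 294.9854431152344), (141.25936889648438, 30.287965774536133), 7.943471908569336)
```

View pics/w1.png

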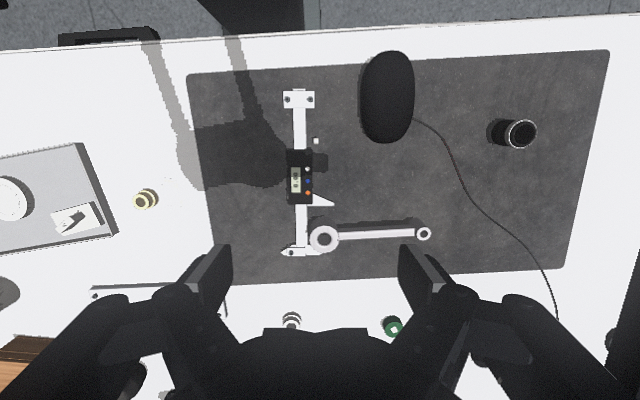

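The wrist view is clear. The housing spans cols 287–313 and rows 150–204, the saddle is at (298,99), the boss bore at (323,238) and the eye at (423,233). A dark patch beside the housing at (320,162) needs a closer look. I'll descend and look again.

>>> play_rows([
  {"fingers": -1,"dx": -4,"dy": -4,"dz": -18,"turn": 0},
  {"fingers": -1,"dx": -4,"dy": -4,"dz": -18,"turn": 0},
  {"fingers": -1,"dx": -4,"dy": -4,"dz": -18,"turn": 0},
  {"fingers": -1,"dx": -4,"dy": -4,"dz": -18,"turn": 0},
  {"fingers": -1,"dx": -4,"dy": -4,"dz": -18,"turn": 0},
  {"fingers": -1,"dx": -4,"dy": -4,"dz": -18,"turn": 0},
  {"fingers": -1,"dx": 0,"dy": 0,"dz": 0,"turn": 0},
])

```text
clock: 3.37
position: [0.4132, 0.1229, 0.1337]
ee_rot: [-0.0, 0.719, 0.695, 0.007]
contact_force: [-1.4, 0.3, 0.2]
width: 0.0856
```

```bash
python3 - <<'E'
from h import *
s=get_state(); print(s["clock"],np.round(s["position"],4),np.round(s["ee_rot"],4))
im=shot("wrist"); save(im,"w2")
np.savez("w2.npz",**{k:im[k] for k in ["pixels","vfov","cx","cy","dist","R","t"]})
a=im["pixels"][40:340,200:520,::-1]
cv2.imwrite("pics/w2c.png",cv2.resize(a,(640,600),interpolation=cv2.INTER_CUBIC))
E
```

```text
3.3667 [0.4132 0.1229 0.1337] [-4.000e-04  7.185e-01  6.955e-01  6.700e-03]
```

View pics/w2c.png

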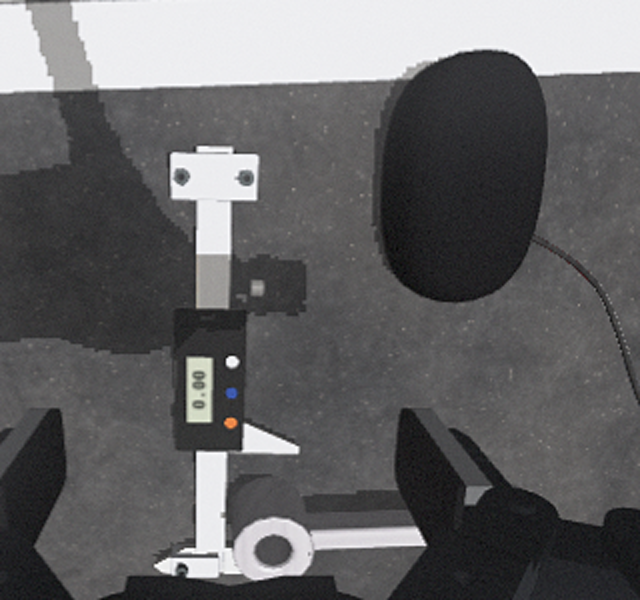

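The dark patch has moved relative to the housing, so it's only a shadow. In crop pixels the housing top is at (174–245, 309–450), the saddle at (170–259, 154–200) and the boss bore at (273,549). The measuring jaw is clear of the boss.

```bash
python3 - <<'E'
from h import *
im=dict(np.load("w2.npz")); 
f=lambda pts,z: back(im,np.array(pts)/2+[200,40],z)
H=f([[174,309],[245,309],[242,450],[173,450]],.0155); S=f([[170,154],[259,154],[258,200],[170,200]],.0185)
J=f([[299,452]],.0095); B=f([[273,549]],.0385); F=f([[219,553],[219,577]],.0095)
E=f([[232,205],[230,440],[197,205],[195,440]],.008)
for n,v in zip("HSJBFE",[H,S,J,B,F,E]): print(n,v.round(4).tolist())
print("housing c",H.mean(0),"size",np.linalg.norm(H[0]-H[1]),np.linalg.norm(H[1]-H[2]))
print("saddle c",S.mean(0),"size",np.linalg.norm(S[0]-S[1]),np.linalg.norm(S[1]-S[2]))
d=E[1]-E[0]; d2=E[3]-E[2]; dh=(H[2]+H[3]-H[0]-H[1])
for v in (d,d2,dh,H.mean(0)-S.mean(0)): print("yaw deg",np.degrees(np.arctan2(v[1],v[0])))
E
```

```text
H [[0.4132, 0.0981, 0.0155], [0.4144, 0.1309, 0.0155], [0.4877, 0.1276, 0.0155], [0.4864, 0.0931, 0.0155]]
S [[0.3444, 0.1008, 0.0185], [0.3456, 0.1383, 0.0185], [0.3647, 0.1376, 0.0185], [0.3635, 0.0996, 0.0185]]
J [[0.4935, 0.1569, 0.0095]]
B [[0.5287, 0.1408, 0.0385]]
F [[0.554, 0.1135, 0.0095], [0.5699, 0.1129, 0.0095]]
E [[0.3675, 0.1264, 0.008], [0.4861, 0.1217, 0.008], [0.367, 0.1106, 0.008], [0.4854, 0.1038, 0.008]]
housing c [0.45043838 0.11240068 0.0155    ] size 0.03280296930213459 0.07343972141293569
saddle c [0.35454978 0.11910085 0.0185    ] size 0.03753216238837867 0.019105894670889183
yaw deg -2.27888445743905
yaw deg -3.3106398032982147
yaw deg -3.2294520238890003
yaw deg -3.9970189790470227
```

The checks agree with the given sizes: housing 33×73 mm, caliper yaw about −3.2°, opening about 59 mm. The grip point is near (0.436, 0.113). I'll go above it and part-close the fingers.

>>> play_rows([
  {"fingers": -0.4,"dx": 8,"dy": -4,"dz": -17,"turn": -0.012},
  {"fingers": -0.4,"dx": 8,"dy": -3,"dz": -17,"turn": -0.012},
  {"fingers": -0.4,"dx": 7,"dy": -3,"dz": -17,"turn": 0},
  {"fingers": -0.4,"dx": 0,"dy": 0,"dz": -17,"turn": 0},
  {"fingers": -0.4,"dx": 0,"dy": 0,"dz": -10,"turn": 0},
  {"fingers": -0.4,"dx": 0,"dy": 0,"dz": 0,"turn": 0},
  {"fingers": -0.4,"dx": 0,"dy": 0,"dz": 0,"turn": 0},
], squeeze=40)

```text
clock: 4.0
position: [0.4489, 0.12, 0.0636]
ee_rot: [0.007, 0.724, 0.689, 0.017]
contact_force: [0.1, -0.7, -0.0]
width: 0.0601
```

>>> play_rows([
  {"fingers": -0.4,"dx": -6,"dy": -3,"dz": -8,"turn": 0},
  {"fingers": -0.4,"dx": -6,"dy": -3,"dz": -8,"turn": 0},
  {"fingers": -0.4,"dx": 0,"dy": 0,"dz": 0,"turn": 0},
  {"fingers": -0.4,"dx": 0,"dy": 0,"dz": 0,"turn": 0},
])

```text
clock: 4.33
position: [0.4423, 0.1164, 0.0528]
ee_rot: [0.01, 0.723, 0.69, 0.022]
contact_force: [0.4, 0.6, 0.0]
width: 0.0594
```

```bash
python3 - <<'E'
from h import *
s=get_state(); print(s["clock"],np.round(s["position"],4),np.round(s["ee_rot"],4),np.round(s["qd"],3))
q=s["ee_rot"];M=R.from_quat([q[1],q[2],q[3],q[0]]).as_matrix();print(M.round(4),np.degrees(np.arctan2(M[1,0],M[0,0])))
print(s["qpos"])
E
```

```text
4.3333 [0.4423 0.1164 0.0528] [0.0102 0.723  0.6904 0.0224] [ 0.006 -0.011 -0.005 -0.001  0.017  0.   ]
[[ 0.0457  0.9979  0.0464]
 [ 0.9988 -0.0465  0.0161]
 [ 0.0182  0.0456 -0.9988]] 87.37896604844178
[ 0.09597439  0.27972313  2.05970723  0.01690713  0.75444256 -1.44070313]
```

>>> play_rows([
  {"dx": 0},
  {"dx": 0},
  {"dx": 0},
  {"dx": 0},
  {"dx": 0},
  {"dx": 0},
])

```text
invalid input at $.series[0]: expected keys fingers, dx, dy, dz, turn
```

```bash
cat > st.py <<'E'
from h import *
s=get_state(); q=s["ee_rot"];M=R.from_quat([q[1],q[2],q[3],q[0]]).as_matrix()
print("t",s["clock"].round(2),"p",np.round(np.array(s["position"])*1e3,1),"zaxis",M[:,2].round(4),"yaw",np.degrees(np.arctan2(M[1,0],M[0,0])).round(2),"F",np.round(s["contact_force"],1),"w",round(s["width"]*1e3,1),"q",np.round(s["qpos"],4))
E
python3 st.py
```

```text
Traceback (most recent call last):
  File "st.py", line 3, in <module>
    print("t",s["clock"].round(2),"p",np.round(np.array(s["position"])*1e3,1),"zaxis",M[:,2].round(4),"yaw",np.degrees(np.arctan2(M[1,0],M[0,0])).round(2),"F",np.round(s["contact_force"],1),"w",round(s["width"]*1e3,1),"q",np.round(s["qpos"],4))
              ^^^^^^^^^^^^^^^^
AttributeError: 'float' object has no attribute 'round'
```

>>> play_rows([
  {"fingers": -0.4,"dx": 0,"dy": 0,"dz": 0,"turn": 0},
  {"fingers": -0.4,"dx": 0,"dy": 0,"dz": 0,"turn": 0},
  {"fingers": -0.4,"dx": 0,"dy": 0,"dz": 0,"turn": 0},
  {"fingers": -0.4,"dx": 0,"dy": 0,"dz": 0,"turn": 0},
])

```text
clock: 4.67
position: [0.446, 0.1176, 0.0563]
ee_rot: [0.013, 0.723, 0.691, 0.026]
contact_force: [-0.3, 0.8, -0.2]
width: 0.0597
```

```bash
sed -i 's/s\["clock"\].round(2)/round(s["clock"],2)/' st.py; python3 st.py
```

```text
t 4.67 p [446.  117.6  56.3] zaxis [ 0.0542  0.0171 -0.9984] yaw 87.44 F [-0.3  0.8 -0.2] w 59.7 q [ 0.0975  0.2758  2.0533  0.0172  0.7569 -1.4402]
```

>>> play_rows([
  {"fingers": -0.4,"dx": -5,"dy": -2,"dz": -10,"turn": -0.01},
  {"fingers": -0.4,"dx": -4,"dy": -2,"dz": -10,"turn": 0},
  {"fingers": -0.4,"dx": 0,"dy": 0,"dz": 0,"turn": 0},
])

```text
clock: 4.92
position: [0.4391, 0.1139, 0.0375]
ee_rot: [0.014, 0.726, 0.687, 0.027]
contact_force: [-0.7, -0.5, 0.5]
width: 0.0594
```

```bash
python3 st.py
```

```text
t 4.92 p [439.1 113.9  37.5] zaxis [ 0.0594  0.0172 -0.9981] yaw 86.86 F [-0.7 -0.5  0.5] w 59.4 q [ 0.0909  0.2948  2.0958  0.0184  0.6903 -1.4382]
```

There is a steady upward and outward drift of about 0.9 mm per row, plus a slowly growing tilt. I'll compensate for it in each row, and then descend and pinch the housing.

>>> play_rows([
  {"fingers": -0.4,"dx": -2,"dy": -0.5,"dz": -7,"turn": 0},
  {"fingers": -0.4,"dx": -2,"dy": -0.5,"dz": -7,"turn": 0},
  {"fingers": -0.4,"dx": -2,"dy": -0.5,"dz": -7,"turn": 0},
  {"fingers": 0,"dx": -1,"dy": -0.3,"dz": -1,"turn": 0},
  {"fingers": 0.06,"dx": -1,"dy": -0.3,"dz": -1,"turn": 0},
], squeeze=40)

```text
clock: 5.33
position: [0.4323, 0.1119, 0.0134]
ee_rot: [0.015, 0.726, 0.687, 0.029]
contact_force: [1.3, 0.9, 0.2]
width: 0.0403
```

```bash
python3 st.py; python3 - <<'E'
from h import *
print(tips_ahead)
im=shot("wrist"); a=im["pixels"][100:400,120:520,::-1]; cv2.imwrite("pics/w3c.png",cv2.resize(a,(800,600)))
E
```

```text
t 5.33 p [432.3 111.9  13.4] zaxis [ 0.062   0.0175 -0.9979] yaw 86.85 F [1.3 0.9 0.2] w 40.3 q [ 0.0876  0.3278  2.1405  0.021   0.6101 -1.4444]
0.011
```

View pics/w3c.png

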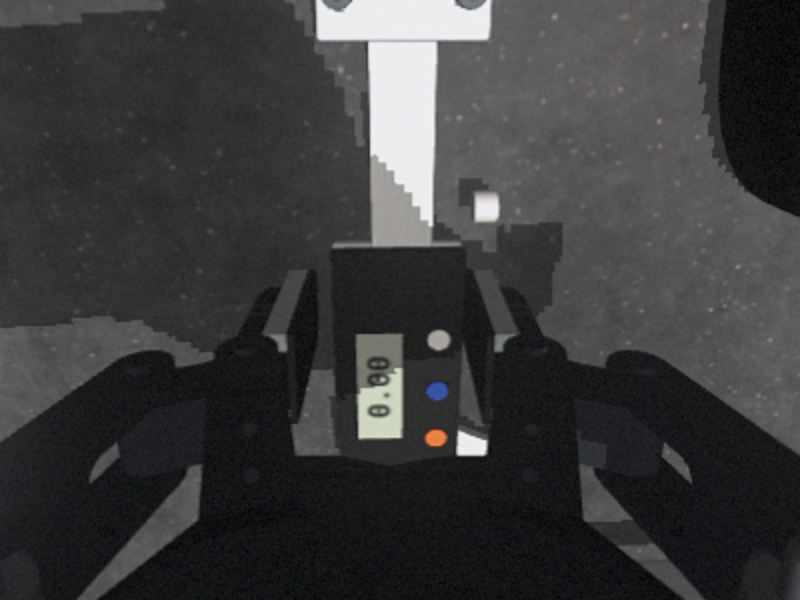

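Housing sits between the pads at crop cols 333–465, with both pads clear of it. I'm a few millimetres low, so I'll raise a little and close.

>>> play_rows([
  {"fingers": 0.06,"dx": 0,"dy": 0.5,"dz": 3,"turn": 0},
  {"fingers": 1,"dx": 0,"dy": 0,"dz": 0,"turn": 0},
  {"fingers": 1,"dx": 0,"dy": 0,"dz": 0,"turn": 0},
  {"fingers": 1,"dx": 0,"dy": 0,"dz": 0,"turn": 0},
], squeeze=40)

```text
clock: 5.72
position: [0.4325, 0.1138, 0.0171]
ee_rot: [0.014, 0.727, 0.686, 0.03]
contact_force: [0.4, -1.7, -8.2]
width: 0.0328
```

```bash
python3 st.py
```

```text
t 5.72 p [432.5 113.8  17.1] zaxis [ 0.0625  0.0201 -0.9978] yaw 86.67 F [ 0.4 -1.7 -8.2] w 32.8 q [ 0.0899  0.3213  2.1359  0.0248  0.6205 -1.4418]
```

Gripped, width 32.8 mm. Sliding the jaw now.

>>> play_rows([
  {"fingers": 1,"dx": 4,"dy": -0.3,"dz": -1,"turn": 0},
  {"fingers": 1,"dx": 4,"dy": -0.3,"dz": -1,"turn": 0},
  {"fingers": 1,"dx": 4,"dy": -0.3,"dz": -1,"turn": 0},
  {"fingers": 1,"dx": 0,"dy": 0,"dz": -1,"turn": 0},
])

```text
clock: 6.05
position: [0.4486, 0.1129, 0.0167]
ee_rot: [0.017, 0.727, 0.685, 0.033]
contact_force: [-1.1, -0.6, 6.4]
width: 0.0328
```

```bash
python3 st.py
```

```text
t 6.05 p [448.6 112.9  16.7] zaxis [ 0.0702  0.0205 -0.9973] yaw 86.66 F [-1.1 -0.6  6.4] w 32.8 q [ 0.0846  0.3361  2.1099  0.0249  0.6239 -1.4466]
```

>>> play_rows([
  {"fingers": 1,"dx": 2,"dy": -0.1,"dz": -0.3,"turn": 0},
  {"fingers": 1,"dx": 2,"dy": -0.1,"dz": -0.3,"turn": 0},
])

```text
clock: 6.22
position: [0.4513, 0.1127, 0.0168]
ee_rot: [0.015, 0.727, 0.685, 0.032]
contact_force: [-3.8, 0.5, 4.7]
width: 0.0328
```

>>> play_rows([
  {"fingers": 1,"dx": 2,"dy": -0.1,"dz": -0.3,"turn": 0},
])

```text
clock: 6.3
position: [0.4517, 0.1126, 0.0166]
ee_rot: [0.014, 0.728, 0.685, 0.03]
contact_force: [-6.8, 1.2, 11.3]
width: 0.0324
```

>>> play_rows([
  {"fingers": 1,"dx": 2,"dy": -0.1,"dz": -0.3,"turn": 0},
])

```text
clock: 6.38
position: [0.4517, 0.1126, 0.0166]
ee_rot: [0.013, 0.728, 0.685, 0.029]
contact_force: [-6.9, 1.0, 13.3]
width: 0.0321
```

Contact with the boss: 6.9 N and no motion, so the lever's own friction is holding it. I'll push harder.

>>> play_rows([
  {"fingers": 1,"dx": 3.5,"dy": -0.2,"dz": 0.3,"turn": 0},
  {"fingers": 1,"dx": 3.5,"dy": -0.2,"dz": 0.3,"turn": 0},
])

```text
clock: 6.55
position: [0.4519, 0.1126, 0.0168]
ee_rot: [0.008, 0.728, 0.685, 0.024]
contact_force: [-7.6, 2.5, 6.7]
width: 0.0328
```

>>> play_rows([
  {"fingers": 1,"dx": 4,"dy": -0.2,"dz": 0.3,"turn": 0},
  {"fingers": 1,"dx": 4,"dy": -0.2,"dz": 0.3,"turn": 0},
])

```text
clock: 6.72
position: [0.452, 0.1126, 0.0168]
ee_rot: [0.002, 0.728, 0.686, 0.018]
contact_force: [-8.6, 1.0, 8.6]
width: 0.0323
```

```bash
python3 st.py
```

```text
t 6.72 p [452.  112.6  16.8] zaxis [ 0.0293  0.0219 -0.9993] yaw 86.6 F [-8.6  1.   8.6] w 32.3 q [ 0.0797  0.3535  2.0728  0.0308  0.6846 -1.455 ]
```

>>> play_rows([
  {"fingers": 1,"dx": 6.5,"dy": -0.3,"dz": 0,"turn": 0},
  {"fingers": 1,"dx": 6.5,"dy": -0.3,"dz": 0,"turn": 0},
])

```text
clock: 6.88
position: [0.4528, 0.1125, 0.0166]
ee_rot: [-0.007, 0.728, 0.686, 0.009]
contact_force: [-13.4, 2.5, 17.9]
width: 0.0329
```

>>> play_rows([
  {"fingers": 1,"dx": 8,"dy": -0.3,"dz": 0,"turn": 0},
  {"fingers": 1,"dx": 8,"dy": -0.3,"dz": 0,"turn": 0},
])

```text
clock: 7.05
position: [0.4535, 0.1124, 0.0163]
ee_rot: [-0.017, 0.727, 0.686, -0.002]
contact_force: [-15.3, 3.0, 17.2]
width: 0.0322
```

```bash
python3 st.py
```

```text
t 7.05 p [453.5 112.4  16.3] zaxis [-0.0264  0.0224 -0.9994] yaw 86.64 F [-15.3   3.   17.2] w 32.2 q [ 0.0753  0.3766  2.0294  0.0353  0.7606 -1.463 ]
```

The jaw travelled 21 mm to a firm stop at 15 N, well over the 8 N of combined friction. The opening works out to about 37 mm, within the expected 36.5–38. Now I'll back off about 10 mm.

>>> play_rows([
  {"fingers": 1,"dx": -4,"dy": 0.2,"dz": 0.5,"turn": 0},
  {"fingers": 1,"dx": -4,"dy": 0.2,"dz": 0,"turn": 0},
  {"fingers": 1,"dx": -1,"dy": 0,"dz": 0,"turn": 0},
])

```text
clock: 7.3
position: [0.4459, 0.113, 0.0167]
ee_rot: [-0.016, 0.727, 0.686, -0.001]
contact_force: [0.2, 0.3, -2.2]
width: 0.032
```

```bash
python3 st.py
```

```text
t 7.3 p [445.9 113.   16.7] zaxis [-0.023   0.0224 -0.9995] yaw 86.67 F [ 0.2  0.3 -2.2] w 32.0 q [ 0.0779  0.3667  2.047   0.0355  0.7494 -1.4612]
```

>>> play_rows([
  {"fingers": 1,"dx": -2.5,"dy": 0.1,"dz": 0,"turn": 0},
  {"fingers": 1,"dx": -1,"dy": 0,"dz": 0,"turn": 0},
])

```text
clock: 7.47
position: [0.4443, 0.1131, 0.0167]
ee_rot: [-0.015, 0.727, 0.686, 0.001]
contact_force: [0.0, 1.2, -2.1]
width: 0.0325
```

>>> play_rows([
  {"fingers": -0.2,"dx": 0,"dy": 0,"dz": 0,"turn": 0},
  {"fingers": -0.2,"dx": -0.5,"dy": 0,"dz": 0,"turn": 0},
  {"fingers": -0.2,"dx": -0.5,"dy": 0,"dz": 0,"turn": 0},
])

```text
clock: 7.72
position: [0.4433, 0.1129, 0.0169]
ee_rot: [-0.015, 0.727, 0.686, 0.001]
contact_force: [-0.7, 0.4, 0.2]
width: 0.0512
```

```bash
python3 st.py
```

```text
t 7.72 p [443.3 112.9  16.9] zaxis [-0.019   0.0222 -0.9996] yaw 86.7 F [-0.7  0.4  0.2] w 51.2 q [ 0.0786  0.3622  2.0553  0.035   0.7416 -1.4609]
```

Released. Raising to measure the lever and verify the jaw position.

>>> play_rows([
  {"fingers": -0.2,"dx": 0,"dy": 0,"dz": 15,"turn": 0},
  {"fingers": -0.2,"dx": 0,"dy": 0,"dz": 20,"turn": 0},
  {"fingers": -0.5,"dx": -8,"dy": 7,"dz": 25,"turn": 0},
  {"fingers": -1,"dx": -10,"dy": 7,"dz": 25,"turn": 0},
  {"fingers": -1,"dx": -10,"dy": 7,"dz": 25,"turn": 0},
  {"fingers": -1,"dx": -10,"dy": 7,"dz": 20,"turn": 0},
  {"fingers": -1,"dx": 0,"dy": 0,"dz": 0,"turn": 0},
  {"fingers": -1,"dx": 0,"dy": 0,"dz": 0,"turn": 0},
])

```text
clock: 8.38
position: [0.402, 0.1408, 0.152]
ee_rot: [-0.016, 0.727, 0.686, -0.001]
contact_force: [-0.1, 0.7, -0.1]
width: 0.0852
```

```bash
python3 st.py; python3 - <<'E'
from h import *
im=shot("wrist"); save(im,"w4")
np.savez("w4.npz",**{k:im[k] for k in ["pixels","vfov","cx","cy","dist","R","t"]})
for l in ["lever","fixture"]:
    for m in masks_of(im,l)[:1]: print(l,m["p"],m["xy"],m["region"].sum())
a=im["pixels"][80:300,240:510,::-1]
cv2.imwrite("pics/w4c.png",cv2.resize(a,(736,600),interpolation=cv2.INTER_CUBIC))
E
```

```text
t 8.38 p [402.  140.8 152. ] zaxis [-0.0229  0.0215 -0.9995] yaw 86.67 F [-0.1  0.7 -0.1] w 85.2 q [ 0.1523  0.136   1.9362  0.0279  1.089  -1.3738]
lever 0.77 [334.7, 308.5] 2840
fixture 0.79 [149.4, 384.8] 1631
```

View pics/w4c.png

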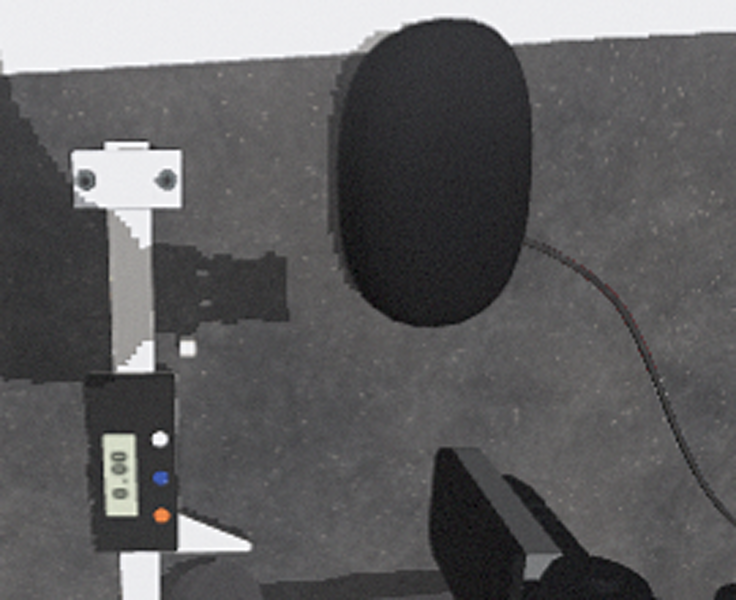

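The jaw is where I left it and nothing else has been disturbed. The lever sits lower in the frame, behind the finger. Next I'll turn to the lever yaw and look at the fixture first, then the lever.

>>> play_rows([
  {"fingers": -1,"dx": 10,"dy": -10,"dz": 10,"turn": -0.11},
  {"fingers": -1,"dx": 18,"dy": -21,"dz": 10,"turn": -0.11},
  {"fingers": -1,"dx": 18,"dy": -21,"dz": 10,"turn": -0.11},
  {"fingers": -1,"dx": 18,"dy": -21,"dz": 10,"turn": -0.11},
  {"fingers": -1,"dx": 18,"dy": -21,"dz": 0,"turn": -0.11},
  {"fingers": -1,"dx": 18,"dy": -21,"dz": 0,"turn": -0.11},
  {"fingers": -1,"dx": 18,"dy": -21,"dz": 0,"turn": -0.11},
  {"fingers": -1,"dx": 18,"dy": -21,"dz": 0,"turn": -0.11},
  {"fingers": -1,"dx": 18,"dy": -21,"dz": 0,"turn": -0.11},
  {"fingers": -1,"dx": 18,"dy": -21,"dz": 0,"turn": -0.11},
  {"fingers": -1,"dx": 18,"dy": -21,"dz": 0,"turn": -0.11},
  {"fingers": -1,"dx": 18,"dy": -21,"dz": 0,"turn": -0.11},
  {"fingers": -1,"dx": 18,"dy": -21,"dz": 0,"turn": -0.11},
  {"fingers": -1,"dx": 0,"dy": 0,"dz": 0,"turn": 0},
  {"fingers": -1,"dx": 0,"dy": 0,"dz": 0,"turn": 0},
])

```text
clock: 9.78
position: [0.63, -0.1443, 0.1633]
ee_rot: [-0.029, 1.0, 0.0, -0.004]
contact_force: [0.5, 1.0, -0.5]
width: 0.0851
```

```bash
python3 st.py; python3 - <<'E'
from h import *
im=shot("wrist"); save(im,"w5")
np.savez("w5.npz",**{k:im[k] for k in ["pixels","vfov","cx","cy","dist","R","t"]})
for l in ["fixture","lever"]:
    for m in masks_of(im,l)[:1]:
        ys,xs=np.nonzero(m["region"]); print(l,m["p"],m["xy"],xs.min(),xs.max(),ys.min(),ys.max())
E
```

```text
t 9.78 p [ 630.  -144.3  163.3] zaxis [-0.0082  0.0585 -0.9983] yaw 0.07 F [ 0.5  1.  -0.5] w 85.1 q [-0.3613  0.4423  1.4482  0.0541  1.2799 -0.3785]
fixture 0.83 [325.4, 160.8] 289 357 64 259
```

View pics/w5.png

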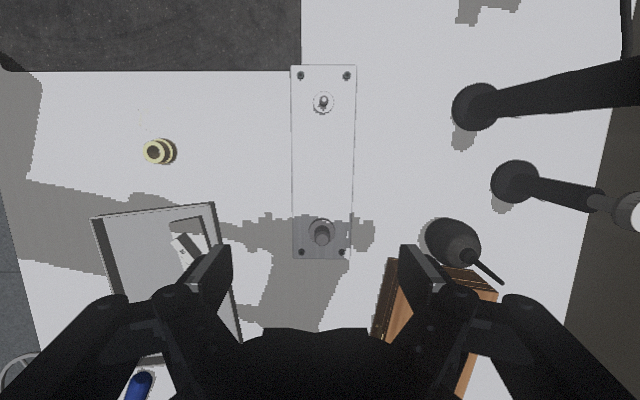

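The fixture shows clearly: plate corners at (291,66), (357,66), (350,259), (292,259), thin pin near (323,100), thick pin near (321,232). I'll zoom in on the pins.

```bash
python3 - <<'E'
from h import *
im=dict(np.load("w5.npz")); f=lambda p,z: back(im,p,z)
C=f([[291,66],[357,66],[350,259],[292,259]],.012); print(C.round(4).tolist(),np.linalg.norm(C[0]-C[1]),np.linalg.norm(C[1]-C[2]))
d=(C[0]+C[1]-C[2]-C[3]); print("yaw",np.degrees(np.arctan2(d[1],d[0])),"centre",C.mean(0))
p=im["pixels"][...,::-1]
a=cv2.resize(p[80:125,300:350],(500,450),interpolation=cv2.INTER_CUBIC); b=cv2.resize(p[210:255,300:330],(300,450),interpolation=cv2.INTER_CUBIC)
cv2.imwrite("pics/pins.png",np.hstack([a,b]))
E
```

```text
[[0.6072, -0.0189, 0.012], [0.6697, -0.0189, 0.012], [0.6689, -0.2163, 0.012], [0.6048, -0.2166, 0.012]] 0.06256966797471358 0.19739778523910953
yaw 89.53527726767788 centre [ 0.63763782 -0.11769668  0.012     ]
```

View pics/pins.png

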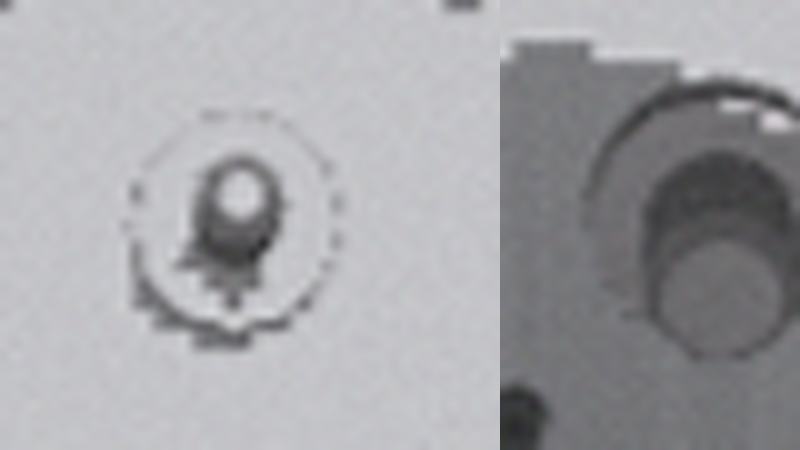

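Pin tops are at px (324,99) for the thin pin and (322.1,239.8) for the thick one.

```bash
python3 - <<'E'
from h import *
im=dict(np.load("w5.npz"))
P=back(im,[[324,99.2],[322.1,239.8]],.042); d=P[0]-P[1]; print(P.round(4),np.linalg.norm(d),np.degrees(np.arctan2(d[1],d[0])))
E
```

```text
[[ 0.638  -0.0523  0.042 ]
 [ 0.6373 -0.1822  0.042 ]] 0.1298974663010379 89.6818822734559
```

>>> play_rows([
  {"fingers": -1,"dx": -10,"dy": 31,"dz": 3,"turn": 0},
  {"fingers": -1,"dx": -10,"dy": 34,"dz": 3,"turn": 0},
  {"fingers": -1,"dx": -10,"dy": 34,"dz": 3,"turn": 0},
  {"fingers": -1,"dx": -10,"dy": 34,"dz": 3,"turn": 0},
  {"fingers": -1,"dx": -10,"dy": 34,"dz": 3,"turn": 0},
  {"fingers": -1,"dx": -10,"dy": 34,"dz": 3,"turn": 0},
  {"fingers": -1,"dx": -10,"dy": 34,"dz": 3,"turn": 0},
  {"fingers": -1,"dx": -10,"dy": 34,"dz": 3,"turn": 0},
  {"fingers": -1,"dx": -10,"dy": 34,"dz": 3,"turn": 0},
  {"fingers": -1,"dx": -10,"dy": 34,"dz": 3,"turn": 0},
  {"fingers": -1,"dx": 0,"dy": 0,"dz": 0,"turn": 0},
  {"fingers": -1,"dx": 0,"dy": 0,"dz": 0,"turn": 0},
])

```text
clock: 10.93
position: [0.5088, 0.2162, 0.1967]
ee_rot: [-0.031, 0.999, 0.01, -0.005]
contact_force: [0.7, -0.1, 0.5]
width: 0.0853
```

```bash
python3 st.py; python3 - <<'E'
from h import *
im=shot("wrist"); save(im,"w6")
np.savez("w6.npz",**{k:im[k] for k in ["pixels","vfov","cx","cy","dist","R","t"]})
for l in ["lever","caliper_jaw"]:
    for m in masks_of(im,l)[:1]:
        ys,xs=np.nonzero(m["region"]); print(l,m["p"],m["xy"],xs.min(),xs.max(),ys.min(),ys.max())
a=im["pixels"][20:270,160:470,::-1]
cv2.imwrite("pics/w6c.png",cv2.resize(a,(744,600),interpolation=cv2.INTER_CUBIC))
E
```

```text
t 10.93 p [508.8 216.2 196.7] zaxis [-0.0115  0.0625 -0.998 ] yaw 1.17 F [ 0.7 -0.1  0.5] w 85.3 q [0.2349 0.2664 1.6375 0.0672 1.235  0.1927]
lever 0.55 [338.2, 232.4] 318 352 133 274
caliper_jaw 0.78 [279.4, 269.9] 238 311 238 286
```

View pics/w6c.png

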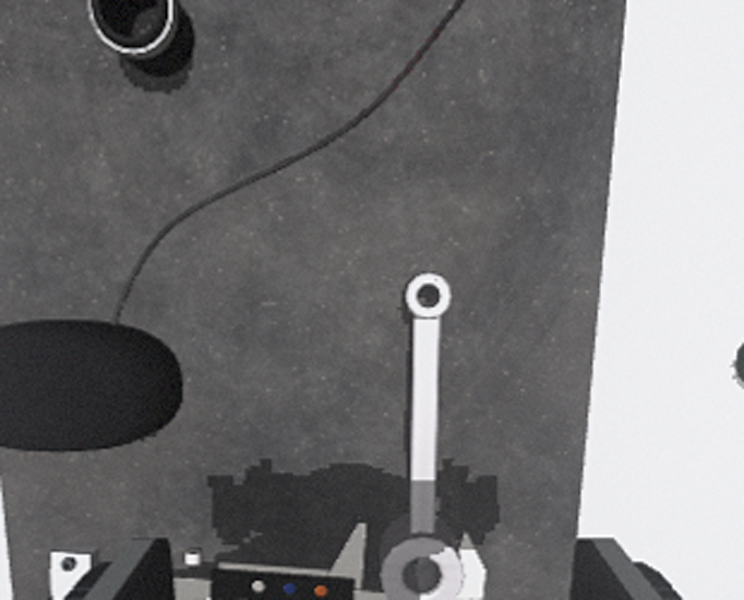

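The lever is clear: eye at crop (428,294), boss bore at (424,574). The moving jaw's tip is at crop (363,525) and the fixed jaw's at about (466,535).

```bash
python3 - <<'E'
from h import *
im=dict(np.load("w6.npz")); f=lambda p,z: back(im,np.array(p)/2.4+[160,20],z)
B=f([[424,574]],.0385)[0]
for z in (.0315,.0345,.0385):
    E=f([[428,294.5]],z)[0]; d=E-B; print(z,E.round(4),np.linalg.norm(d[:2]).round(4),"yaw",np.degrees(np.arctan2(d[1],d[0])).round(2))
S=f([[412,330],[439,330],[411,480],[435,480]],.0315); print("B",B.round(4),S.round(4).tolist())
a=(S[0]+S[1])/2;b=(S[2]+S[3])/2; print("shank yaw",np.degrees(np.arctan2(*(a-b)[[1,0]])), (S[1]-S[0])[:2],(S[3]-S[2])[:2])
print("jaws",f([[364,527],[466,535]],.0095).round(4))
E
```

```text
0.0315 [0.532  0.2708 0.0315] 0.1289 yaw 91.17
0.0345 [0.5318 0.2709 0.0345] 0.129 yaw 91.27
0.0385 [0.5315 0.271  0.0385] 0.1291 yaw 91.4
B [0.5346 0.1419 0.0385] [[0.5255, 0.2552, 0.0315], [0.5375, 0.2555, 0.0315], [0.5274, 0.1858, 0.0315], [0.5385, 0.186, 0.0315]]
shank yaw 91.22373304808562 [0.01197118 0.00025765] [0.01118118 0.00026354]
jaws [[0.5056 0.1535 0.0095]
 [0.5576 0.1504 0.0095]]
```

The boss bears on the fixed jaw: boss edge 0.5546 against the fixed face at about 0.555. The moving jaw stands about 9 mm off. The grip target is (0.534, 0.180), and I'll descend to it with the fingers partly closed.

>>> play_rows([
  {"fingers": -0.2,"dx": 3,"dy": -4.5,"dz": -14,"turn": 0},
  {"fingers": -0.2,"dx": 3,"dy": -4.5,"dz": -17,"turn": 0},
  {"fingers": 0,"dx": 3,"dy": -4.5,"dz": -17,"turn": 0},
  {"fingers": 0,"dx": 3,"dy": -4.5,"dz": -17,"turn": 0},
  {"fingers": 0,"dx": 3,"dy": -4.5,"dz": -17,"turn": 0},
  {"fingers": 0,"dx": 3,"dy": -4.5,"dz": -17,"turn": 0},
  {"fingers": 0,"dx": 3,"dy": -4.5,"dz": -17,"turn": 0},
  {"fingers": 0,"dx": 3,"dy": -4.5,"dz": -10,"turn": 0},
  {"fingers": 0,"dx": 0,"dy": 0,"dz": 0,"turn": 0},
  {"fingers": 0,"dx": 0,"dy": 0,"dz": 0,"turn": 0},
])

```text
clock: 11.92
position: [0.54, 0.1622, 0.0655]
ee_rot: [-0.03, 1.0, -0.001, -0.003]
contact_force: [0.3, 0.1, -0.4]
width: 0.0427
```

```bash
python3 st.py
```

```text
t 11.92 p [540.  162.2  65.5] zaxis [-0.0059  0.0595 -0.9982] yaw -0.05 F [ 0.3  0.1 -0.4] w 42.7 q [0.1306 0.4091 1.7892 0.0739 0.9426 0.0882]
```

>>> play_rows([
  {"fingers": 0,"dx": -3,"dy": 8,"dz": -3,"turn": 0.021},
  {"fingers": 0,"dx": -3,"dy": 8,"dz": -3,"turn": 0},
  {"fingers": 0,"dx": 0,"dy": 0,"dz": 0,"turn": 0},
  {"fingers": 0,"dx": 0,"dy": 0,"dz": 0,"turn": 0},
])

```text
clock: 12.25
position: [0.5352, 0.1797, 0.0616]
ee_rot: [-0.03, 0.999, 0.01, -0.001]
contact_force: [-0.1, -0.9, -0.4]
width: 0.0426
```

```bash
python3 st.py
```

```text
t 12.25 p [535.2 179.7  61.6] zaxis [-0.003   0.0606 -0.9982] yaw 1.18 F [-0.1 -0.9 -0.4] w 42.6 q [0.1625 0.4125 1.7962 0.0755 0.9275 0.0968]
```

>>> play_rows([
  {"fingers": 0,"dx": -0.5,"dy": 0,"dz": -10,"turn": 0},
  {"fingers": 0,"dx": -0.5,"dy": 0,"dz": -10,"turn": 0},
  {"fingers": 0,"dx": -0.5,"dy": 0,"dz": -10,"turn": 0},
  {"fingers": 0,"dx": -0.5,"dy": 0,"dz": -8,"turn": 0},
  {"fingers": 0,"dx": 0,"dy": 0,"dz": 0,"turn": 0},
  {"fingers": 0,"dx": 0,"dy": 0,"dz": 0,"turn": 0},
])

```text
clock: 12.75
position: [0.5327, 0.1816, 0.0211]
ee_rot: [-0.03, 0.999, 0.012, 0.0]
contact_force: [0.1, -0.3, -0.2]
width: 0.0427
```

```bash
python3 st.py
```

```text
t 12.75 p [532.7 181.6  21.1] zaxis [-3.000e-04  6.090e-02 -9.981e-01] yaw 1.38 F [ 0.1 -0.3 -0.2] w 42.7 q [0.1667 0.4604 1.8445 0.0817 0.8285 0.0875]
```

>>> play_rows([
  {"fingers": 0,"dx": 1,"dy": -1.5,"dz": -3,"turn": -0.003},
  {"fingers": 0.4,"dx": 0,"dy": 0,"dz": 0,"turn": 0},
  {"fingers": 1,"dx": 0,"dy": 0,"dz": 0,"turn": 0},
  {"fingers": 1,"dx": 0,"dy": 0,"dz": 0,"turn": 0},
  {"fingers": 1,"dx": 0,"dy": 0,"dz": 0,"turn": 0},
  {"fingers": 1,"dx": 0,"dy": 0,"dz": 0,"turn": 0},
], squeeze=70)

```text
clock: 13.25
position: [0.5313, 0.1797, 0.0179]
ee_rot: [-0.031, 0.999, 0.01, -0.002]
contact_force: [0.0, 0.8, -2.2]
width: 0.0103
```

```bash
python3 st.py
```

```text
t 13.25 p [531.3 179.7  17.9] zaxis [-0.0054  0.0611 -0.9981] yaw 1.13 F [ 0.   0.8 -2.2] w 10.3 q [0.1632 0.4646 1.848  0.0832 0.8261 0.0873]
```

Gripped at 10.3 mm. Lifting straight up.

>>> play_rows([
  {"fingers": 1,"dx": 0,"dy": 0,"dz": 5,"turn": 0},
  {"fingers": 1,"dx": 0,"dy": 0,"dz": 8,"turn": 0},
  {"fingers": 1,"dx": 0,"dy": 0,"dz": 10,"turn": 0},
  {"fingers": 1,"dx": 0,"dy": 0,"dz": 10,"turn": 0},
  {"fingers": 1,"dx": 0,"dy": 0,"dz": 10,"turn": 0},
  {"fingers": 1,"dx": 0,"dy": 0,"dz": 10,"turn": 0},
  {"fingers": 1,"dx": 0,"dy": 0,"dz": 10,"turn": 0},
  {"fingers": 1,"dx": 0,"dy": 0,"dz": 10,"turn": 0},
  {"fingers": 1,"dx": 0,"dy": 0,"dz": 5,"turn": 0},
  {"fingers": 1,"dx": 0,"dy": 0,"dz": 0,"turn": 0},
])

```text
clock: 14.08
position: [0.5316, 0.179, 0.105]
ee_rot: [-0.03, 0.999, 0.01, -0.001]
contact_force: [0.8, -0.1, -6.0]
width: 0.0109
```

```bash
python3 st.py; python3 - <<'E'
from h import *
im=shot("wrist"); save(im,"w7")
np.savez("w7.npz",**{k:im[k] for k in ["pixels","vfov","cx","cy","dist","R","t"]})
E
```

```text
t 14.08 p [531.6 179.  105. ] zaxis [-0.0019  0.06   -0.9982] yaw 1.19 F [ 0.8 -0.1 -6. ] w 10.9 q [0.1629 0.3585 1.7532 0.0697 1.0231 0.1061]
```

View pics/w7.png

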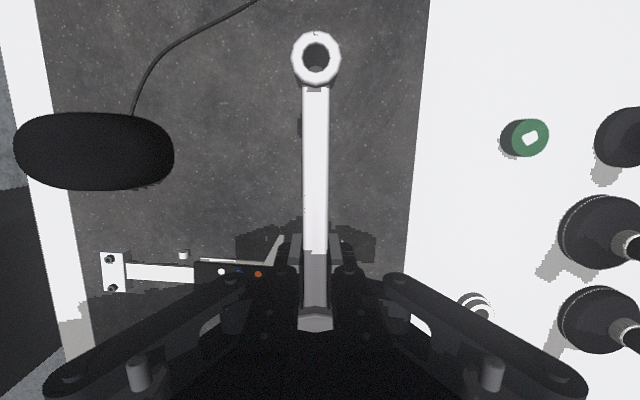

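The lever is in the pads and clear of the bench, with its eye at (316.5,57). Checking its pitch from the eye ray.

```bash
python3 - <<'E'
from h import *
im=dict(np.load("w7.npz"))
for z in (.110,.115,.120,.125,.130): print(z,back(im,[[316.5,57]],z)[0].round(4))
im6=dict(np.load("w6.npz"))
im=shot("side"); 
for m in masks_of(im,"lever")[:1]: print(m["p"],m["xy"])
E
```

```text
0.11 [0.5315 0.2739 0.11  ]
0.115 [0.5315 0.2726 0.115 ]
0.12 [0.5315 0.2714 0.12  ]
0.125 [0.5315 0.2702 0.125 ]
0.13 [0.5315 0.2689 0.13  ]
0.8 [300.6, 207.0]
```

The lever is level: the eye ray gives z ≈ 0.122, as expected. Carrying it to the fixture in a smooth ramp.

>>> play_rows([
  {"fingers": 1,"dx": 3,"dy": -9,"dz": 0,"turn": -0.002},
  {"fingers": 1,"dx": 6,"dy": -18,"dz": 0,"turn": -0.002},
  {"fingers": 1,"dx": 8,"dy": -25,"dz": 0,"turn": -0.002},
  {"fingers": 1,"dx": 8,"dy": -25,"dz": 0,"turn": -0.002},
  {"fingers": 1,"dx": 8,"dy": -25,"dz": 0,"turn": -0.002},
  {"fingers": 1,"dx": 8,"dy": -25,"dz": 0,"turn": -0.002},
  {"fingers": 1,"dx": 8,"dy": -25,"dz": 0,"turn": -0.002},
  {"fingers": 1,"dx": 8,"dy": -25,"dz": 0,"turn": -0.002},
  {"fingers": 1,"dx": 8,"dy": -25,"dz": 0,"turn": -0.002},
  {"fingers": 1,"dx": 8,"dy": -25,"dz": 0,"turn": -0.002},
  {"fingers": 1,"dx": 8,"dy": -25,"dz": 0,"turn": -0.002},
  {"fingers": 1,"dx": 6,"dy": -18,"dz": 0,"turn": 0},
  {"fingers": 1,"dx": 3,"dy": -9,"dz": 0,"turn": 0},
  {"fingers": 1,"dx": 0,"dy": 0,"dz": 0,"turn": 0},
  {"fingers": 1,"dx": 0,"dy": 0,"dz": 0,"turn": 0},
])

```text
clock: 15.48
position: [0.6158, -0.1229, 0.0893]
ee_rot: [-0.029, 0.999, -0.001, -0.013]
contact_force: [0.3, 0.3, -4.4]
width: 0.0106
```

```bash
python3 st.py
```

```text
t 15.48 p [ 615.8 -122.9   89.3] zaxis [-0.0268  0.058  -0.998 ] yaw -0.1 F [ 0.3  0.3 -4.4] w 10.6 q [-0.3339  0.4867  1.5736  0.051   1.1262 -0.3543]
```

>>> play_rows([
  {"fingers": 1,"dx": 5,"dy": -5,"dz": 3,"turn": -0.002},
  {"fingers": 1,"dx": 6,"dy": -6,"dz": 3,"turn": -0.002},
  {"fingers": 1,"dx": 5,"dy": -5,"dz": 3,"turn": 0},
  {"fingers": 1,"dx": 2,"dy": -2,"dz": 1,"turn": 0},
  {"fingers": 1,"dx": 0,"dy": 0,"dz": 0,"turn": 0},
  {"fingers": 1,"dx": 0,"dy": 0,"dz": 0,"turn": 0},
])

```text
clock: 15.98
position: [0.6343, -0.1374, 0.1]
ee_rot: [-0.03, 0.999, -0.001, -0.015]
contact_force: [-0.3, 0.6, -4.4]
width: 0.0107
```

```bash
python3 st.py; python3 - <<'E'
from h import *
im=shot("wrist"); save(im,"w8")
np.savez("w8.npz",**{k:im[k] for k in ["pixels","vfov","cx","cy","dist","R","t"]})
a=cv2.resize(im["pixels"][20:270,200:440,::-1],(576,600),interpolation=cv2.INTER_CUBIC)
cv2.imwrite("pics/w8c.png",a)
E
```

```text
t 15.98 p [ 634.3 -137.4  100. ] zaxis [-0.0293  0.0608 -0.9977] yaw -0.08 F [-0.3  0.6 -4.4] w 10.7 q [-0.3464  0.5066  1.5061  0.0512  1.1776 -0.3649]
```

View pics/w8c.png

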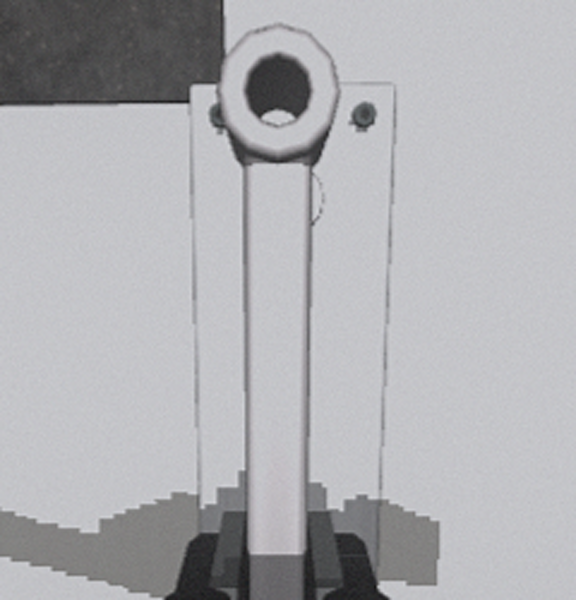

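The plate's far corners are at crop (191,85) and (394,84), the eye at (278,90), and the collar's edge peeks out at (323,200). I'll compare the eye and the thin pin in this same picture.

```bash
python3 - <<'E'
from h import *
im=dict(np.load("w8.npz")); f=lambda p,z: back(im,np.array(p)/2.4+[200,20],z)
C=f([[191,85],[394,84]],.012); print("corners",C.round(4), "pin est",(C.mean(0)+[-.0005,-.0334,0]).round(4))
print("mid plate at row 350", f([[196,350],[388,350]],.012).round(4))
print("collar edge",f([[323,200]],.0125).round(4))
for z in (.114,.118,.121): print("eye",z,f([[278,90]],z)[0].round(4))
S=f([[244,200],[312,200],[247,450],[306,450]],.1136); a=S[:2].mean(0);b=S[2:].mean(0); print("shank",a.round(4),b.round(4),np.degrees(np.arctan2(*(a-b)[[1,0]])))
E
```

```text
corners [[ 0.6071 -0.0181  0.012 ]
 [ 0.6691 -0.0184  0.012 ]] pin est [ 0.6376 -0.0517  0.012 ]
mid plate at row 350 [[ 0.6064 -0.0995  0.012 ]
 [ 0.6702 -0.0994  0.012 ]]
collar edge [[ 0.648  -0.0521  0.0125]]
eye 0.114 [ 0.6364 -0.045   0.114 ]
eye 0.118 [ 0.6365 -0.046   0.118 ]
eye 0.121 [ 0.6366 -0.0467  0.121 ]
shank [ 0.6364 -0.0624  0.1136] [ 0.6361 -0.107   0.1136] 89.61615046598386
```

>>> play_rows([
  {"fingers": 1,"dx": 0.5,"dy": -2,"dz": -1,"turn": 0},
  {"fingers": 1,"dx": 0.5,"dy": -2.5,"dz": -1,"turn": 0},
  {"fingers": 1,"dx": 0.5,"dy": -1.5,"dz": 0,"turn": 0},
  {"fingers": 1,"dx": 0,"dy": 0,"dz": 0,"turn": 0},
  {"fingers": 1,"dx": 0,"dy": 0,"dz": 0,"turn": 0},
])

```text
clock: 16.45
position: [0.6348, -0.1427, 0.0976]
ee_rot: [-0.031, 0.999, -0.001, -0.016]
contact_force: [0.2, -0.1, -5.5]
width: 0.0103
```

```bash
python3 st.py; sleep 0; python3 - <<'E'
from h import *
im=shot("side"); save(im,"s9"); im2=shot("scene"); 
m=masks_of(im2,"lever")[:1]; print([(x["p"],x["xy"]) for x in m])
a=cv2.resize(im["pixels"][150:240,250:350,::-1],(400,360),interpolation=cv2.INTER_CUBIC)
b=cv2.resize(im2["pixels"][150:240,320:420,::-1],(400,360),interpolation=cv2.INTER_CUBIC)
cv2.imwrite("pics/fin.png",np.hstack([a,b]))
# expected projections of lever underside points & pins in scene view
print(proj(im2,[[.6373,-.1822,.042],[.638,-.0523,.042],[.6373,-.1822,.083],[.638,-.0523,.083]]).round(1))
E
python3 st.py
```

```text
t 16.45 p [ 634.8 -142.7   97.6] zaxis [-0.031   0.0615 -0.9976] yaw -0.01 F [ 0.2 -0.1 -5.5] w 10.3 q [-0.3537  0.5119  1.503   0.0509  1.1776 -0.3733]
[(0.94, [388.8, 191.7])]
[[395.5 214.3]
 [355.9 201.4]
 [397.  202.3]
 [356.5 189.7]]
t 16.6 p [ 635.  -142.7   97.8] zaxis [-0.0306  0.0614 -0.9976] yaw -0.0 F [ 0.4  0.1 -3.7] w 10.5 q [-0.3536  0.5118  1.5028  0.0509  1.1775 -0.3733]
```

The picture limit is reached, so I'll check numerically by projecting a lever model at the target pose and comparing it with the network masks.

```bash
python3 - <<'E'
from h import *
a=np.linspace(0,2*np.pi,40); T=np.array([.6373,-.1822]); N=np.array([.638,-.0523])
for n in ("scene","side"):
    im=shot(n)
    for l in ("lever",):
        for m in masks_of(im,l)[:1]:
            ys,xs=np.nonzero(m["region"]); c=m["region"]
            print(n,l,m["p"],"mask box",xs.min(),xs.max(),ys.min(),ys.max())
    P=[[T[0]+.02*np.cos(t),T[1]+.02*np.sin(t),z] for t in a for z in (.082,.118)]+[[N[0]+.01*np.cos(t),N[1]+.01*np.sin(t),z] for t in a for z in (.09,.115)]
    p=proj(im,P); print("  model box",p.min(0).round(1),p.max(0).round(1))
E
python3 st.py
```

```text
scene lever 0.91 mask box 353 405 179 206
  model box [353.3 178.6] [405.5 206.4]
side lever 0.71 mask box 293 320 174 200
  model box [296.1 153.6] [316.  174.6]
t 16.8 p [ 635.  -142.6   97.8] zaxis [-0.0306  0.0614 -0.9976] yaw 0.0 F [ 0.9  0.1 -4.9] w 10.9 q [-0.3535  0.5118  1.5027  0.0509  1.1775 -0.3733]
```

The scene mask box matches the model to within 1 px. The side view's "lever" lies where that camera saw the fixture earlier, so it's a mislabel. The arm is still, so I'm handing in.

```bash
python3 -c "
from rig import *
print(sign_off())"; python3 st.py
```

```text
the job is handed in; nothing more can be done
None
the job is handed in; nothing more can be done
```

The job is handed in, with the arm holding the lever over the fixture at 16.8 s of the 53 s allowed.

**Caliper:** I slid the jaw 21 mm to a firm stop against the boss, pressing with about 15 N, which gives an opening of about 37 mm. I then backed it off; in the picture afterwards the boss still bore on the fixed jaw and the moving jaw stood about 9 mm clear.

**Lever:** I gripped it at the balance point, lifted it straight out and carried it to the fixture. Its underside is about 82 mm above the bench, 40 mm above the pin tops.

**Last checks:**
- **Position:** the scene-camera outline matches the lever model at the target pose to within about 1 pixel. By my wrist-camera measurement the eye is within about 1–2 mm of the thin pin, and the yaw agrees to 0.1°.
- **Stillness and load:** over the last 0.2 s the arm moved no more than 0.1 mm, carrying about 4–5 N with the grip unchanged.
- **Level:** pitch is unchanged since the grip. I estimate a remaining roll of about 1.5°, which I left.
- **Disagreements:** the side-camera "lever" mask did not match. It lay where that camera saw the fixture earlier, so I treated it as a mislabel. The 12-picture limit meant the final close-up could not be viewed, so the last check was numeric only.

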